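Set up the ribbon stand on its kickstand and hold it upright

TASK

The tipping ribbon stand is leaning on its rest posts. Seat the orange foot cup, hollow side up, in the round pocket of the stand's base and let go of it; then push the folded kickstand down past its centre so that it snaps fully down; then take hold of the black grip bar, bring the frame upright with the kickstand's foot hanging clear inside the cup, and finish while still holding it there so that a colleague can thread the ribbon. Leave the striped mug and the yellow ribbon roll where they stand.

Things in the scene. Friction and masses are not known exactly. Their poses are not given: they have to be found in the camera images.
- stand: fixed grey base plate of the ribbon stand, 150 (x) x 200 (y) x 8 mm. Origin on the work surface; the plate reaches from -77 to +73 mm in its x and from -130 to +70 mm in its y. Its x is the direction of the frame's tipping axis, which runs 20 mm above the work surface through the origin. The kickstand and the pocket are on its -y side, two grey rest posts (158 mm high, y = 53 to 64 mm, x = +-54 mm) on its +y side
- pocket (a point): centre of the floor of the round pocket in the base, 48 mm in diameter and 5 mm deep (floor 3 mm, plate top 8 mm above the work surface); it lies at x = 20, y = -102 mm in the base's frame. The kickstand's foot comes down here
- cup: loose orange foot cup, 50 g nominal, 44 mm outer diameter, 22 mm high, walls 4 mm, floor 4 mm; origin in the centre of its closed underside, z towards its open (hollow) side; starts on the work surface hollow side up
- frame (a joint): tipping angle of the blue frame (about 1 kg, 140 mm along the axis, 12 mm thick, bar 210 mm above the tipping axis) on the base, in rad: 0 = upright, positive = leaning towards the rest posts (+y of the base), +0.22 = resting on them (start), negative = tipping to the kickstand side. Let go, it falls to one side or the other; with the kickstand down in the cup it would be caught at about -0.08. The turning friction is small
- grip_bar: black round bar along the top of the frame, 20 mm in diameter and 134 mm long, free all round except for the two blue uprights (14 mm wide) that meet it from below at +-54 mm; origin at its middle, on its axis, 210 mm from the tipping axis; x along the bar. It is a sleeve that turns a little about its own axis, so it need not keep its angle as the frame tips
- kick_pivot (a point): pivot of the kickstand on the frame, 20 mm along x, 30 mm to the -y side and 105 mm above the tipping axis in the frame; its axes are those of the frame (x along the tipping axis, z up along the frame)
- kickstand (a joint): angle of the kickstand in rad: 0 = folded (start), leg pointing along +x of the base; 1.57 = fully down, leg pointing down and out to the kickstand side (in the frame 0.61 rad, or 35 degrees, from straight down towards -y). It sweeps the plane of these two directions. An over-centre spring drives it away from the middle: it springs back below about 0.6 and snaps down by itself above about 0.8. About 1 N at the foot moves it
- kick_foot: black rubber foot of the kickstand, rounded end of 8 mm radius, 22 mm long sleeve behind it; origin at the end ball's centre, 125 mm from the pivot; x points outward along the leg. The leg is a steel rod of 12 mm diameter
- mug: striped mug, 86 x 120 x 90 mm, bystander; origin centre of underside
- yellow_roll: yellow ribbon roll, 55 mm diameter, 32 mm high, bystander; origin centre of underside
Things that resemble listed ones, but are neither listed nor needed, are in the scene too. What is shaped like the cup but grey or pink is not meant.

How it is judged (in metres and radians):
On the way, in this order (a step that is already met when the one before it is completed fails the run):
1. the cup sits in the pocket, hollow side up, and is let go, with the kickstand still folded (horizontal distance between cup and pocket below 0.005 m and height (world z) of cup below 0.0055 m and angle between cup's own z axis and vertical below 0.12 rad and contact force between the fingers and cup below 0.1 N and value of joint kickstand below 0.5 rad), for 0.2 s.
2. the kickstand is snapped fully down before the frame is brought upright (value of joint kickstand above 1.45 rad and value of joint frame above 0.1 rad), for 0.2 s.
At the end, for the whole second after the job is handed in: Frame still, within 0.06 rad of upright, held by the fingers on the grip bar (over 1 N); kickstand past 1.45 rad, its foot within 16 mm of the cup axis and touching nothing; cup hollow side up in the pocket, within 5 mm of its centre, underside below 5.5 mm and tilt under 0.12 rad (value of joint frame between -0.06 and 0.06 rad and velocity of joint frame between -0.1 and 0.1 rad/s and contact force between the fingers and grip_bar above 1 N and value of joint kickstand above 1.45 rad and contact force between kick_foot and anything else below 0.1 N and horizontal distance between cup and pocket below 0.005 m and height (world z) of cup below 0.0055 m and angle between cup's own z axis and vertical below 0.12 rad and contact force between the fingers and cup below 0.1 N and horizontal distance between kick_foot and cup below 0.016 m); the arm keeps its last pose, push and grip.
It fails at once if the mug or the yellow ribbon roll is moved more than 30 mm (distance of any of mug, yellow_roll from where it was at the start of the episode above 0.03 m).
It also fails if it takes over 54 s, if anything falls off the work surface, if the arm or the gripper's body presses on something with over 40 N, if the wrist force passes 120 N, or if a joint passes its speed limit or range.

ROBOT

A 6-joint arm with a two-finger parallel gripper is mounted at the origin on the work surface; the furniture and walls round the work are solid. World frame = base frame: x ahead of the robot, y to its left, z up, the work surface at z = 0. Lengths are in m, angles in degrees, forces in N, time in s.
With the tool pointing down it reaches from about 0.35 to 0.875 m from the base axis. Payload 4.2 kg.
Tool frame: the origin (TCP) lies on the centre line of the jaws, within the pads' length; the fingertips stand 25 mm ahead of it and the grasp point (between the pads) lies 6 mm ahead of it; z points along the fingers, y is the line along which they close (so a half turn about z gives the same grasp; the last joint's range is limited). The gripper opens to 87 mm and grips with 3 to 60 N. Pads are 19 mm wide; open, the fingers measure 117 mm over their backs; the gripper's body (75 mm by 190 mm) begins 51 mm behind the grasp point.
Start: joints at [91.192, 22.042, 0.453, 0, -68.411, -14.817], TCP at [0.147, 0.607, 0.248] pointing down, gripper open.
Joint ranges: [-179.83, 179.83], [-69.29, 118.12], [-61.27, 80.66], [-181.25, 117.63], [-171.15, -9.14], [-177.46, 177.46]. Speed limits (degrees/s): [159.86, 159.86, 180, 180, 180, 180].

INTERFACE

Orientations are given as a 3x3 rotation matrix whose columns are the frame's x, y, z axes.
In Python, from station import r gives the robot as it stands.
- The arm moves only by the tool move_arm, never from a script. Its argument "series" is a list of rows, each an object with "grip": the opening, from 0 (shut) to 1 (fully open); "xyz": the shift along the tool's x, y, z in mm, a list of three; "angular": the turn, a rotation vector about the tool's x, y, z in rad, a list of three. A call has 1 to 10 rows; each row is the pose to reach, as a shift and turn from the pose commanded when the call began, along the tool's axes at that moment; what a row does not reach only later rows make up. A row lasts 1/10 s, in which the tool goes at most 50 mm and 8.59 degrees, less where a joint would pass 70% of its speed; a pose out of reach is approached as far as the arm can. A call with a gripper value outside its range is refused whole. The fingers move at their own pace and stop on an object; the grip force is fixed at half the most. Time passes only in rows, so rows that repeat a pose let the fingers close. It gives the time, the measured TCP pose, the force, the opening and the grip force at its end, in the units of the state.
- r.sense(): the state, without advancing time (a new reading comes with each control period).
- r.capture(name): name is "scene" or "top" or "wrist"; returns a dict with "img" (384x512x3 uint8, red, green, blue), "camera_matrix" (3x3 intrinsics, pixels), "rvec" (rotation vector, rad) and "tvec" (3), from world to camera coordinates, as OpenCV has them; the wrist camera has in their place "hand_eye" (4x4, takes a point from camera to tool coordinates, whose origin is the TCP and whose axes are the flange's). Camera axes: x right, y down, z forward; pixel columns grow to the right and rows downward; lengths in m; the calibration is good to about 2 mm. A picture is of the moment at which its call begins: read the wrist's pose just before it. There is no depth.
- r.finish_job(): hands the job in; it is judged then, once.
The state is a dict: "time_s": time; "joints": joint angles; "joint_velocities": joint speeds; "effort": joint torques, N m; "tcp_pos": TCP position; "ee_rot": TCP orientation; "wrist_force": force on the tool from outside, world axes, zero at the start; "moment": the same for the moment, N m; "gripper_width": opening from 0.0 (shut) to 1.0 (fully open); "gripper_force": force on a finger pad.
Only numpy, scipy, OpenCV 4.12 (cv2) and the standard library are available. Lean on these libraries where they do the work, as an engineer would, in place of code of your own. Each camera call takes 0.05 s, during which the arm holds its last target. There are 200 camera calls.

## Working session

There is one attempt and no reset: what is moved stays moved. The work goes in short steps, Python scripts to look and compute and a tool call to move; the robot and the scene stay as the last step left them, time stands still between calls to the robot, and variables do not carry over. Pictures are saved under pics/ and viewed, at most 10 in all, crops included, and the job is handed in when it is done.

Besides the shell and the picture viewer there is one more tool, called after "Call:" in YAML: its name, and indented under it one key for each argument. move_arm: Moves the arm, as the interface text tells. Its arguments: {"type":"object","properties":{"series":{"type":"array"}},"required":["series"]}

```bash
mkdir -p pics; ls; cat > h.py <<'E'
from station import r
import numpy as np, cv2
def cap(n):
    s=r.sense() if n=='wrist' else None
    c=r.capture(n)
    if n=='wrist':
        T=np.eye(4);T[:3,:3]=s['ee_rot'];T[:3,3]=s['tcp_pos'];M=T@np.array(c['hand_eye'])
    else:
        R=cv2.Rodrigues(np.array(c['rvec'],float))[0];M=np.eye(4);M[:3,:3]=R.T;M[:3,3]=-R.T@np.array(c['tvec'],float).ravel()
    c['M']=M;return c
def save(c,f): cv2.imwrite('pics/'+f,c['img'][:,:,::-1])
def ray(c,u,v):
    d=c['M'][:3,:3]@np.linalg.solve(np.array(c['camera_matrix']),[u,v,1.]);return c['M'][:3,3],d
def plane(c,u,v,z):
    o,d=ray(c,u,v);return o+d*(z-o[2])/d[2]
def proj(c,P):
    p=np.linalg.inv(c['M'])@np.append(P,1);q=np.array(c['camera_matrix'])@p[:3];return q[:2]/q[2]
def tri(cs,uvs):
    A=0;b=0
    for c,(u,v) in zip(cs,uvs):
        o,d=ray(c,u,v);d=d/np.linalg.norm(d);Pm=np.eye(3)-np.outer(d,d);A=A+Pm;b=b+Pm@o
    return np.linalg.solve(A,b)
E
python3 - <<'E'
from h import *
a=[cap('scene'),cap('top')]
for c,n in zip(a,['scene','top']):
    save(c,n+'0.png');print(n,c['M'][:3,3].round(3),c['M'][:3,2].round(2))
s=r.sense();print(s['time_s'],s['tcp_pos'],np.array(s['ee_rot']).round(3))
import pickle;pickle.dump(a,open('a.pkl','wb'))
E
```

```text
pics
scene [-0.104 -0.384  0.745] [ 0.54  0.61 -0.58]
top [0.362 0.219 1.18 ] [ 0.11  0.02 -0.99]
0.1 [0.14707336 0.60694133 0.24656978] [[ 0.972 -0.236 -0.   ]
 [-0.236 -0.972 -0.002]
 [ 0.     0.002 -1.   ]]
```

View pics/scene0.png

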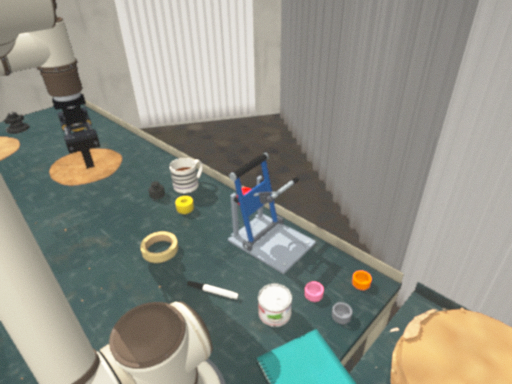

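View pics/top0.png

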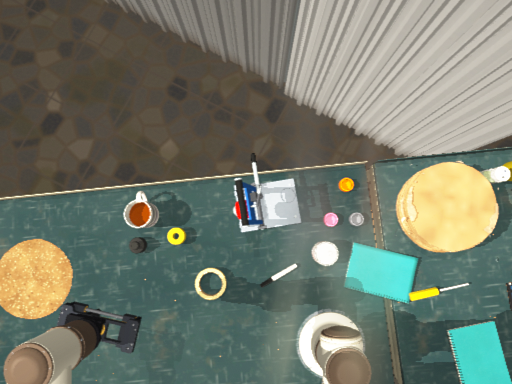

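The scene view shows the stand at about (270,225). Three cups stand to its right: orange (362,280), pink (314,291) and grey (342,313). In the top view these are orange (346,184), pink (331,219) and grey (357,219), with the mug at (140,210) and the yellow roll at (176,236). The orange one fits the description of the foot cup; I'll confirm it in an enlarged crop.

```bash
python3 - <<'E'
from h import *
import pickle
a=pickle.load(open('a.pkl','rb'))
s,t=a
A=cv2.resize(s['img'][145:330,220:390],None,fx=3.2,fy=3.2,interpolation=cv2.INTER_CUBIC)
B=cv2.resize(t['img'][145:240,225:375],None,fx=5.3,fy=5.3,interpolation=cv2.INTER_CUBIC)
cv2.imwrite('pics/sc.png',A[:,:,::-1]);cv2.imwrite('pics/tc.png',B[:,:,::-1])
for c,n in zip(a,'st'):
    print(c['camera_matrix'])
    hsv=cv2.cvtColor(c['img'],cv2.COLOR_RGB2HSV)
    for nm,lo,hi in [('or',(5,180,120),(18,255,255)),('blue',(105,120,60),(125,255,255)),('yel',(24,180,120),(34,255,255))]:
        m=cv2.inRange(hsv,lo,hi);nl,l,st,ce=cv2.connectedComponentsWithStats(m)
        for i in range(1,nl):
            if st[i,4]>25: print(n,nm,st[i],ce[i].round(1),plane(c,*ce[i],0.015).round(4))
E
```

```text
[[377.05036756   0.         255.53030543]
 [  0.         377.05036756 189.47363803]
 [  0.           0.           1.        ]]
s or [353 271  19  19 256] [361.4 279.6] [ 0.5047 -0.0771  0.015 ]
s blue [235 161  37  80 788] [252.4 197.9] [0.5353 0.3652 0.015 ]
s blue [270 202   7  20  73] [272.8 211.9] [0.5329 0.2676 0.015 ]
s yel [176 196  17  17 233] [184.1 204. ] [0.3556 0.4926 0.015 ]
[[351.82163272   0.         249.2625895 ]
 [  0.         351.82163272 194.51924277]
 [  0.           0.           1.        ]]
t or [130 203  20  23 350] [139.3 213.7] [0.4326 0.6153 0.015 ]
t blue [242 182  21  43 268] [250.5 204.1] [0.4546 0.2431 0.015 ]
t yel [503 162   9   7  40] [508.3 164.8] [ 0.5612 -0.6097  0.015 ]
t yel [346 182   7   8  26] [348.8 185. ] [ 0.5092 -0.0841  0.015 ]
t yel [168 228  18  16 216] [176.3 235.6] [0.3569 0.4912 0.015 ]
t yel [410 287  29  14 230] [423.5 293.5] [ 0.1533 -0.3018  0.015 ]
```

View pics/sc.png

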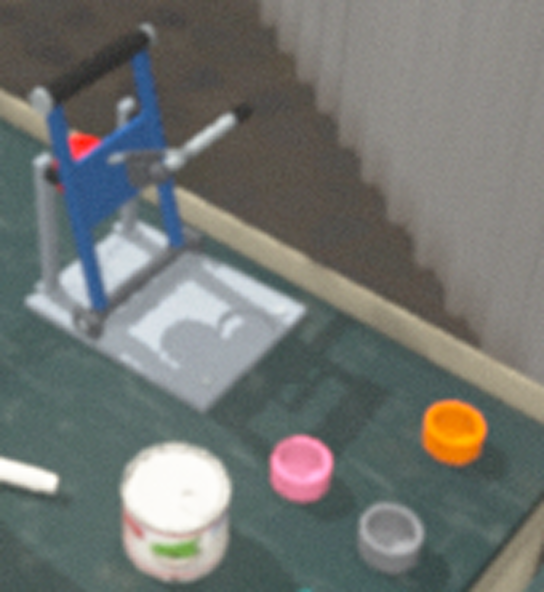

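View pics/tc.png

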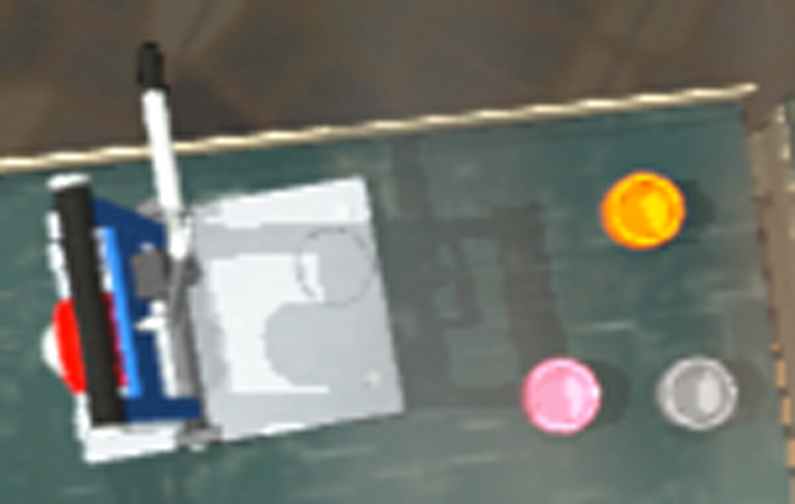

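The crops confirm the orange cup (top crop 642,210), which is hollow side up with nothing close to it. The pocket circle is at top crop (335,267). The plate corners are at (362,178), (403,410) and (88,460), and the folded leg points to +x (foot at 150,65). Next I'll compute the poses.

```bash
python3 - <<'E'
from h import *
import pickle
s,t=pickle.load(open('a.pkl','rb'))
T=lambda u,v:(225+(u+.5)/5.3-.5,145+(v+.5)/5.3-.5)
S=lambda u,v:(220+(u+.5)/3.2-.5,145+(v+.5)/3.2-.5)
mod=np.array([[73,-130],[-77,-130],[-77,70]])/1000
tp=[T(362,178),T(403,410),T(88,460)];sp=[S(305,305),S(205,408),S(28,300)]
def fit(m,w):
    mc,wc=m.mean(0),w.mean(0);a=m-mc;b=w-wc
    th=np.arctan2((a[:,0]*b[:,1]-a[:,1]*b[:,0]).sum(),(a*b).sum())
    R=np.array([[np.cos(th),-np.sin(th)],[np.sin(th),np.cos(th)]]);o=wc-R@mc
    return o,th,np.linalg.norm((R@m.T).T+o-w,axis=1),R
for c,p in((t,tp),(s,sp)):
    w=np.array([plane(c,*q,.008)[:2] for q in p]);o,th,e,R=fit(mod,w);print(w.round(4),o.round(4),np.degrees(th).round(2),e.round(4),'pocket',(o+R@[.02,-.102]).round(4))
print('pocket circle',plane(t,*T(335,267),.008).round(4))
for c,n in((t,'t'),(s,'s')):
    hsv=cv2.cvtColor(c['img'],cv2.COLOR_RGB2HSV)
    m=cv2.inRange(hsv,(8,150,100),(30,255,255));nl,l,st,ce=cv2.connectedComponentsWithStats(m)
    for i in range(1,nl):
        if st[i,4]>60:
            P=plane(c,*ce[i],.012);
            if abs(P[1]+.08)<.05: print(n,st[i],ce[i].round(1),P.round(4))
# cross views: bar ends, foot
print('bar far',tri([t,s],[T(70,190),S(143,42)]).round(4),'bar near',tri([t,s],[T(108,420),S(48,97)]).round(4))
print('foot',tri([t,s],[T(150,55),S(243,112)]).round(4))
E
```

```text
[[0.5384 0.0989]
 [0.3914 0.079 ]
 [0.3653 0.2765]] [0.4502 0.2178] 7.48 [0.0012 0.0006 0.0008] pocket [0.4833 0.1193]
[[0.5368 0.1004]
 [0.3864 0.0765]
 [0.3624 0.2745]] [0.4465 0.2169] 7.94 [0.0022 0.0021 0.0021] pocket [0.4804 0.1186]
pocket circle [0.4823 0.118  0.008 ]
t [339 178  15  14 173] [345.9 184.5] [ 0.5115 -0.0755  0.012 ]
s [352 270  20  20 317] [361.3 279.7] [ 0.5069 -0.0758  0.012 ]
bar far [0.5048 0.2727 0.2176] bar near [0.3849 0.2553 0.2238]
foot [0.5942 0.2314 0.124 ]
```

```bash
cat >> h.py <<'E'
from scipy.spatial.transform import Rotation as Ro
O=np.array([.4495,.2175,0]);YAW=np.radians(7.6)
Rb=Ro.from_euler('z',YAW).as_matrix()
def B(x,y,z): return O+Rb@np.array([x,y,z])/1000   # base-frame mm -> world m
def down(yawdeg):
    a=np.radians(yawdeg);y=np.array([np.cos(a),np.sin(a),0]);z=np.array([0,0,-1.]);return np.stack([np.cross(y,z),y,z],1)
def go(p,R=None):
    s=r.sense();R0=np.array(s['ee_rot']);R=R0 if R is None else R
    print('xyz',(R0.T@(np.array(p)-s['tcp_pos'])*1000).round(1),'ang',Ro.from_matrix(R0.T@R).as_rotvec().round(4))
E
python3 - <<'E'
from h import *
s=r.sense();print(s['time_s'],s['tcp_pos'],s['gripper_width'])
go([.147,.607,.36]);go([.509,-.0757,.36],down(-172.4));go([.509,-.0757,.16],down(-172.4))
E
```

```text
0.1 [0.14707336 0.60694133 0.24656978] 0.9967741182073234
xyz [-1.000e-01  2.000e-01 -1.134e+02] ang [0. 0. 0.]
xyz [ 512.6  578.4 -112.2] ang [ 0.0017 -0.0013  1.2003]
xyz [512.6 578.   87.8] ang [ 0.0017 -0.0013  1.2003]
```

Call:
move_arm:
  series:
    - {"grip":1,"xyz":[0,0,-50],"angular":[0,0,0]}
    - {"grip":1,"xyz":[0,0,-100],"angular":[0,0,0.1]}
    - {"grip":1,"xyz":[512.6,578.4,-112],"angular":[0.0017,-0.0013,1.2]}
    - {"grip":1,"xyz":[512.6,578.4,-112],"angular":[0.0017,-0.0013,1.2]}
    - {"grip":1,"xyz":[512.6,578.4,-112],"angular":[0.0017,-0.0013,1.2]}
    - {"grip":1,"xyz":[512.6,578.4,-112],"angular":[0.0017,-0.0013,1.2]}
    - {"grip":1,"xyz":[512.6,578.4,-112],"angular":[0.0017,-0.0013,1.2]}
    - {"grip":1,"xyz":[512.6,578.4,-112],"angular":[0.0017,-0.0013,1.2]}
    - {"grip":1,"xyz":[512.6,578.4,-112],"angular":[0.0017,-0.0013,1.2]}
    - {"grip":1,"xyz":[512.6,578.4,-112],"angular":[0.0017,-0.0013,1.2]}

```text
time_s: 1.1
tcp_pos: [0.3347, 0.2519, 0.3537]
ee_rot: [[0.13, -0.992, 0.0], [-0.992, -0.13, 0.002], [-0.002, -0.001, -1.0]]
wrist_force: [2.0, -0.6, 0.4]
gripper_width: 0.996
gripper_force: 0.0
```

```bash
python3 - <<'E'
from h import *
s=r.sense();print(s['time_s'],s['tcp_pos'],s['joints'])
go([.509,-.0757,.36],down(-172.4));go([.509,-.0757,.16],down(-172.4))
E
```

```text
1.1 [0.33465818 0.25189088 0.35368328] [ 5.93590110e+01 -2.57758987e+00 -1.48481418e+01 -5.11632845e-02
 -7.76168022e+01 -5.18948653e+01]
xyz [ 347.4 -130.4   -7. ] ang [-0.0005  0.0021 -0.0026]
xyz [ 347.8 -130.3  193. ] ang [-0.0005  0.0021 -0.0026]
```

Call:
move_arm:
  series:
    - {"grip":1,"xyz":[347.5,-130,-7],"angular":[0,0.002,0]}
    - {"grip":1,"xyz":[347.5,-130,-7],"angular":[0,0.002,0]}
    - {"grip":1,"xyz":[347.5,-130,-7],"angular":[0,0.002,0]}
    - {"grip":1,"xyz":[347.5,-130,-7],"angular":[0,0.002,0]}
    - {"grip":1,"xyz":[347.5,-130,-7],"angular":[0,0.002,0]}
    - {"grip":1,"xyz":[347.5,-130,143],"angular":[0,0.002,0]}
    - {"grip":1,"xyz":[347.5,-130,143],"angular":[0,0.002,0]}
    - {"grip":1,"xyz":[347.5,-130,143],"angular":[0,0.002,0]}
    - {"grip":1,"xyz":[347.5,-130,193],"angular":[0,0.002,0]}
    - {"grip":1,"xyz":[347.5,-130,193],"angular":[0,0.002,0]}

```text
time_s: 2.1
tcp_pos: [0.5082, -0.0742, 0.1569]
ee_rot: [[0.13, -0.991, -0.003], [-0.991, -0.13, -0.0], [-0.0, 0.003, -1.0]]
wrist_force: [-0.1, 0.4, 0.2]
gripper_width: 1.0
gripper_force: 0.0
```

```bash
python3 - <<'E'
from h import *
s=r.sense();print(s['time_s'],s['tcp_pos'],s['joints'])
c=cap('wrist');save(c,'w1.png')
hsv=cv2.cvtColor(c['img'],cv2.COLOR_RGB2HSV)
m=cv2.inRange(hsv,(5,150,80),(30,255,255));cs,_=cv2.findContours(m,cv2.RETR_EXTERNAL,cv2.CHAIN_APPROX_NONE)
k=max(cs,key=cv2.contourArea)
(u,v),rad=cv2.minEnclosingCircle(cv2.convexHull(k));e=cv2.fitEllipse(cv2.convexHull(k));print(u,v,rad,e)
for z in(.022,.011):
    P=plane(c,*e[0],z);d=np.linalg.norm(P-c['M'][:3,3]);print(P.round(4),'diam',e[1][1]/c['camera_matrix'][0][0]*d)
E
```

```text
2.1 [ 0.50819389 -0.07423475  0.1568731 ] [ 9.79861715e+00  1.64667669e+01 -2.22642877e+01 -4.18480449e-02
 -5.14621254e+01 -2.28618658e+00]
371.5 312.5 139.70156860351562 ((390.3057861328125, 313.667236328125), (19.81926918029785, 347.04144287109375), 89.41700744628906)
[0.3403 0.0458 0.022 ] diam 0.4549668754536912
[0.3331 0.0537 0.011 ] diam 0.4733556506401001
```

View pics/w1.png

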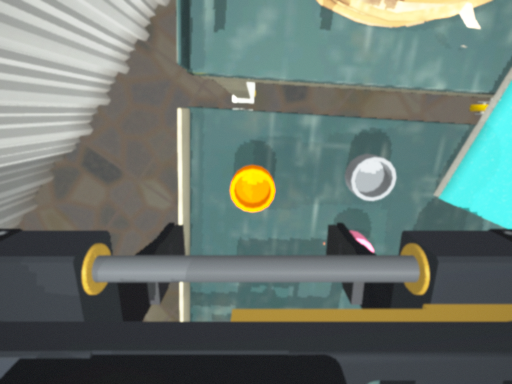

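The wrist view shows the orange cup at (252,189), hollow side up, with the grey cup at (371,178) and the pink one at (355,242) behind a finger. I'll mask only that region.

```bash
python3 - <<'E'
from h import *
s=r.sense();print(s['time_s'],s['tcp_pos'])
c=cap('wrist')
hsv=cv2.cvtColor(c['img'],cv2.COLOR_RGB2HSV)
m=cv2.inRange(hsv,(3,150,80),(32,255,255));m[225:]=0
cs,_=cv2.findContours(m,cv2.RETR_EXTERNAL,cv2.CHAIN_APPROX_NONE)
k=cv2.convexHull(max(cs,key=cv2.contourArea));print(cv2.boundingRect(k),cv2.minEnclosingCircle(k))
x,y,w,h=cv2.boundingRect(k)
# rim: bottom & sides in the image are the rim nearest the camera; check with projections of model circle
M=cv2.moments(k);u,v=M['m10']/M['m00'],M['m01']/M['m00']
for z in(.022,.011,0.):print(z,plane(c,u,v,z).round(4))
f=c['camera_matrix'][0][0]
P=plane(c,u,v,.011)
th=np.linspace(0,6.28,60,endpoint=False)
for _ in range(4):
    pts=np.array([proj(c,[P[0]+.022*np.cos(t),P[1]+.022*np.sin(t),z]) for t in th for z in(0,.022)],np.float32)
    M2=cv2.moments(cv2.convexHull(pts));u2,v2=M2['m10']/M2['m00'],M2['m01']/M2['m00']
    P=P+plane(c,u,v,.011)-plane(c,u2,v2,.011)
print('cup',P.round(4),cv2.boundingRect(pts))
go([P[0],P[1],.08],down(-172.4));go([P[0],P[1],.033],down(-172.4))
E
```

```text
2.15 [ 0.50548436 -0.07471444  0.15170749]
(225, 166, 47, 48) ((247.86363220214844, 189.5), 23.92603302001953)
0.022 [ 0.5109 -0.0773  0.022 ]
0.011 [ 0.5107 -0.0743  0.011 ]
0.0 [ 0.5105 -0.0714  0.    ]
cup [ 0.5107 -0.075   0.011 ] (224, 165, 47, 49)
xyz [ 1.5 -5.4 74.7] ang [ 0.0119  0.0007 -0.0028]
xyz [  1.5  -6.  121.7] ang [ 0.0119  0.0007 -0.0028]
```

Call:
move_arm:
  series:
    - {"grip":1,"xyz":[1.5,-3,50],"angular":[0,0,0]}
    - {"grip":1,"xyz":[1.5,-3,70],"angular":[0,0,0]}
    - {"grip":1,"xyz":[1.5,-3,70],"angular":[0,0,0]}
    - {"grip":1,"xyz":[1.5,-3,70],"angular":[0,0,0]}

```text
time_s: 2.6
tcp_pos: [0.514, -0.0734, 0.092]
ee_rot: [[0.134, -0.991, 0.003], [-0.991, -0.134, -0.0], [0.001, -0.003, -1.0]]
wrist_force: [0.3, 0.7, 1.1]
gripper_width: 1.003
gripper_force: 0.0
```

```bash
python3 - <<'E'
from h import *
s=r.sense();print(s['time_s'],s['tcp_pos'],np.array(s['ee_rot']).round(4))
go([.5107,-.075,.033],down(-172.4))
E
```

```text
2.6 [ 0.51403813 -0.07343375  0.0919821 ] [[ 1.34e-01 -9.91e-01  3.40e-03]
 [-9.91e-01 -1.34e-01 -2.00e-04]
 [ 7.00e-04 -3.30e-03 -1.00e+00]]
xyz [ 1.1  3.7 59. ] ang [-0.0033 -0.0007  0.0018]
```

Call:
move_arm:
  series:
    - {"grip":1,"xyz":[1,2,40],"angular":[0,0,0]}
    - {"grip":1,"xyz":[1,2,57],"angular":[0,0,0]}
    - {"grip":1,"xyz":[1,2,57],"angular":[0,0,0]}
    - {"grip":1,"xyz":[1,2,57],"angular":[0,0,0]}
    - {"grip":1,"xyz":[1,2,57],"angular":[0,0,0]}

```text
time_s: 3.1
tcp_pos: [0.5128, -0.0748, 0.0355]
ee_rot: [[0.133, -0.991, 0.005], [-0.991, -0.133, 0.0], [0.0, -0.005, -1.0]]
wrist_force: [-0.0, -0.3, -0.3]
gripper_width: 0.999
gripper_force: 0.0
```

```bash
python3 - <<'E'
from h import *
s=r.sense();print(s['time_s'],s['tcp_pos'],np.array(s['ee_rot']).round(4)[:,2],s['wrist_force'])
go([.5107,-.075,.033],down(-172.4))
E
```

```text
3.1 [ 0.51275644 -0.07479962  0.03545517] [ 5.4e-03  4.0e-04 -1.0e+00] [-0.02314367 -0.31883057 -0.29146896]
xyz [-0.1  2.1  2.4] ang [-0.0054 -0.0003  0.0011]
```

Call:
move_arm:
  series:
    - {"grip":1,"xyz":[0,2,2],"angular":[-0.004,0,0]}
    - {"grip":0.3,"xyz":[0,2,2],"angular":[-0.004,0,0]}
    - {"grip":0.3,"xyz":[0,2,2],"angular":[-0.004,0,0]}
    - {"grip":0.3,"xyz":[0,2,2],"angular":[-0.004,0,0]}
    - {"grip":0.3,"xyz":[0,2,2],"angular":[-0.004,0,0]}
    - {"grip":0.3,"xyz":[0,2,2],"angular":[-0.004,0,0]}
    - {"grip":0.3,"xyz":[0,2,2],"angular":[-0.004,0,0]}

```text
time_s: 3.8
tcp_pos: [0.5089, -0.0754, 0.0311]
ee_rot: [[0.133, -0.991, -0.003], [-0.991, -0.133, -0.001], [0.0, 0.003, -1.0]]
wrist_force: [0.4, 0.3, 0.9]
gripper_width: 0.543
gripper_force: 0.5
```

```bash
python3 - <<'E'
from h import *
s=r.sense();print(s['time_s'],s['tcp_pos'],np.array(s['ee_rot']).round(4)[:,2],s['wrist_force'],s['gripper_width'])
p=B(20,-102,0);print(p)
go([s['tcp_pos'][0],s['tcp_pos'][1],.13]);go([*p[:2],.13],down(-172.4));
E
```

```text
3.8 [ 0.50893846 -0.07542446  0.03112488] [-3.4e-03 -6.0e-04 -1.0e+00] [0.36770677 0.33583523 0.94011138] 0.5427690934622929
[0.48281446 0.11904114 0.        ]
xyz [  0.    0.3 -98.9] ang [0. 0. 0.]
xyz [-196.2    0.4  -98.9] ang [ 0.0034 -0.0001  0.0003]
```

Call:
move_arm:
  series:
    - {"grip":0.3,"xyz":[0,0,0],"angular":[0,0,0]}
    - {"grip":0.3,"xyz":[0,0,0],"angular":[0,0,0]}
    - {"grip":0.3,"xyz":[0,0,0],"angular":[0,0,0]}
    - {"grip":0.3,"xyz":[0,0,-25],"angular":[0,0,0]}
    - {"grip":0.3,"xyz":[0,0,-50],"angular":[0,0,0]}
    - {"grip":0.3,"xyz":[0,0,-75],"angular":[0,0,0]}
    - {"grip":0.3,"xyz":[0,0,-75],"angular":[0,0,0]}

```text
time_s: 4.5
tcp_pos: [0.5114, -0.0752, 0.1095]
ee_rot: [[0.133, -0.991, 0.004], [-0.991, -0.133, -0.0], [0.001, -0.004, -1.0]]
wrist_force: [0.3, -0.3, -1.5]
gripper_width: 0.487
gripper_force: 30.0
```

```bash
python3 - <<'E'
from h import *
s=r.sense();print(s['time_s'],s['tcp_pos'],np.array(s['ee_rot']).round(4)[:,2],s['wrist_force'],s['gripper_width'],s['gripper_force'])
p=B(20,-102,0);print(p)
go([*p[:2],.105],down(-172.4));
E
```

```text
4.5 [ 0.51144489 -0.07520749  0.10948371] [ 0.0041 -0.     -1.    ] [ 0.32746514 -0.29796124 -1.45867056] 0.48734984560948097 29.99814890208654
[0.48281446 0.11904114 0.        ]
xyz [-196.3    2.5    4.4] ang [-0.004  -0.0006  0.0011]
```

Call:
move_arm:
  series:
    - {"grip":0.3,"xyz":[-40,0,4],"angular":[-0.002,0,0]}
    - {"grip":0.3,"xyz":[-80,1,4],"angular":[-0.002,0,0]}
    - {"grip":0.3,"xyz":[-120,1,4],"angular":[-0.002,0,0]}
    - {"grip":0.3,"xyz":[-160,1,4],"angular":[-0.002,0,0]}
    - {"grip":0.3,"xyz":[-196,1,4],"angular":[-0.002,0,0]}
    - {"grip":0.3,"xyz":[-196,1,4],"angular":[-0.002,0,0]}
    - {"grip":0.3,"xyz":[-196,1,4],"angular":[-0.002,0,0]}
    - {"grip":0.3,"xyz":[-196,1,4],"angular":[-0.002,0,0]}
    - {"grip":0.3,"xyz":[-196,1,4],"angular":[-0.002,0,0]}

```text
time_s: 5.4
tcp_pos: [0.482, 0.1176, 0.1018]
ee_rot: [[0.131, -0.991, -0.006], [-0.991, -0.131, -0.001], [0.0, 0.006, -1.0]]
wrist_force: [0.0, 0.5, -0.2]
gripper_width: 0.489
gripper_force: 30.0
```

```bash
python3 - <<'E'
from h import *
s=r.sense();print(s['time_s'],s['tcp_pos'],np.array(s['ee_rot']).round(4)[:,2],s['gripper_width'])
c=cap('wrist');save(c,'w2.png')
t=cap('top')
p=B(20,-102,8)
hsv=cv2.cvtColor(t['img'],cv2.COLOR_RGB2HSV);m=cv2.inRange(hsv,(5,150,80),(30,255,255));print('orange top',[plane(t,*q,.09).round(4) for q in [cv2.connectedComponentsWithStats(m)[3][1:]]] if 0 else '')
print('pocket in wrist',proj(c,p).round(1));
E
```

```text
5.4 [0.48197209 0.11764648 0.10183219] [-0.0061 -0.0012 -1.    ] 0.48947172950867696
orange top 
pocket in wrist [253.1 206.2]
```

View pics/w2.png

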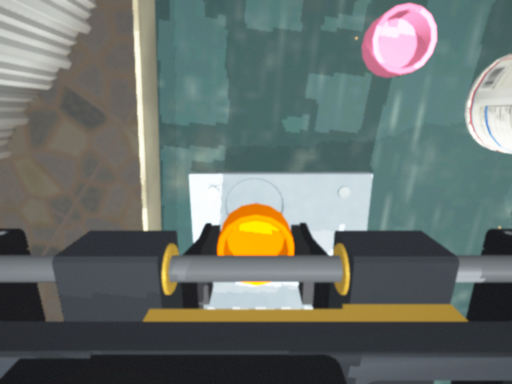

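The wrist view shows the cup held at (256,240). The pocket circle spans columns 226–282 with its upper arc at row 179, and the plate corners are at (190,174) and (372,174). I'll compare these with the prediction.

```bash
python3 - <<'E'
from h import *
c=cap('wrist');s=r.sense();print(s['tcp_pos'])
g=cv2.cvtColor(c['img'],cv2.COLOR_RGB2GRAY)
cr=cv2.resize(c['img'][165:235,180:385],None,fx=3.9,fy=3.9,interpolation=cv2.INTER_CUBIC);cv2.imwrite('pics/w3.png',cr[:,:,::-1])
print('pred corners',proj(c,B(73,-130,8)).round(1),proj(c,B(-77,-130,8)).round(1))
pts=np.array([proj(c,B(20+24*np.cos(t),-102+24*np.sin(t),8)) for t in np.linspace(0,6.28,90)])
print('circle',pts.min(0).round(1),pts.max(0).round(1),proj(c,B(20,-126,8)).round(1))
for q in[(190,174),(372,174),(254,179)]: print((Rb.T@(plane(c,*q,.008)-O)*1000).round(1))
E
```

```text
[0.48222696 0.11789532 0.10209081]
pred corners [188.2 173.5] [372. 173.]
circle [224.9 178.1] [281.9 232.4] [253.3 178.1]
[  71.6 -129.6    8. ]
[ -77.1 -129.2    8. ]
[  19.4 -125.3    8. ]
```

View pics/w3.png

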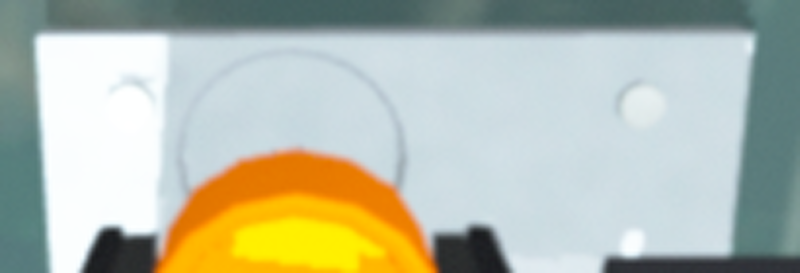

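The crop gives the circle's columns as 226.2–283.8 and its top row as 177.6, about 1.5 px right of the prediction. The cup's centre column is 256.3. I'll take the offset relative to the held cup.

```bash
python3 - <<'E'
from h import *
c=cap('wrist');s=r.sense();R=np.array(s['ee_rot']);p=np.array(s['tcp_pos']);print(p,R[:,2].round(4))
q=p+R[:,2]*.014
print('jaw centre at cup rim/underside',proj(c,q).round(1),proj(c,p+R[:,2]*.033).round(1))
hsv=cv2.cvtColor(c['img'],cv2.COLOR_RGB2HSV);m=cv2.inRange(hsv,(3,150,80),(32,255,255))[195:252,200:310]
for row in(15,25,35,45): 
    x=np.where(m[row])[0]; print(row+195,x.min()+200,x.max()+200)
t=B(18.9,-102,0);print(t)
go([*t[:2],.045],down(-172.4));go([*t[:2],.036],down(-172.4))
E
```

```text
[0.48223943 0.11802951 0.10212332] [-5.4e-03 -8.0e-04 -1.0e+00]
jaw centre at cup rim/underside [254.9 247.9] [254.9 234.4]
210 236 275
220 226 284
230 222 290
240 217 293
[0.48172413 0.11889566 0.        ]
xyz [-0.9  0.1 57.1] ang [ 0.0055 -0.0001 -0.0011]
xyz [-0.9  0.  66.1] ang [ 0.0055 -0.0001 -0.0011]
```

Call:
move_arm:
  series:
    - {"grip":0.3,"xyz":[-1,0,25],"angular":[0.004,0,0]}
    - {"grip":0.3,"xyz":[-1,0,45],"angular":[0.004,0,0]}
    - {"grip":0.3,"xyz":[-1,0,53],"angular":[0.004,0,0]}
    - {"grip":0.3,"xyz":[-1,0,53],"angular":[0.004,0,0]}
    - {"grip":0.3,"xyz":[-1,0,53],"angular":[0.004,0,0]}
    - {"grip":0.3,"xyz":[-1,0,53],"angular":[0.004,0,0]}
    - {"grip":0.3,"xyz":[-1,0,53],"angular":[0.004,0,0]}

```text
time_s: 6.3
tcp_pos: [0.4823, 0.12, 0.05]
ee_rot: [[0.133, -0.991, 0.0], [-0.991, -0.133, 0.001], [-0.001, -0.0, -1.0]]
wrist_force: [-0.2, -0.2, 0.2]
gripper_width: 0.489
gripper_force: 30.0
```

```bash
sed -i 's/O=np.array.*;YAW/O=np.array([.4484,.2174,0]);YAW/' h.py; python3 - <<'E'
from h import *
s=r.sense();print(s['time_s'],s['tcp_pos'],np.array(s['ee_rot']).round(4)[:,2],s['wrist_force'])
t=B(20,-102,0);print(t);go([*t[:2],.0345],down(-172.4))
E
```

```text
6.3 [0.48229152 0.12000869 0.05001884] [ 3.e-04  7.e-04 -1.e+00] [-0.20364682 -0.24884507  0.15739176]
[0.48171446 0.11894114 0.        ]
xyz [ 1.   0.7 15.5] ang [-0.0004  0.0006  0.0005]
```

Call:
move_arm:
  series:
    - {"grip":0.3,"xyz":[1,0.7,8],"angular":[0,0,0]}
    - {"grip":0.3,"xyz":[1,0.7,13],"angular":[0,0,0]}
    - {"grip":0.3,"xyz":[1,0.7,16],"angular":[0,0,0]}
    - {"grip":0.3,"xyz":[1,0.7,16],"angular":[0,0,0]}
    - {"grip":0.3,"xyz":[1,0.7,16],"angular":[0,0,0]}

```text
time_s: 6.8
tcp_pos: [0.4807, 0.1184, 0.0341]
ee_rot: [[0.133, -0.991, -0.002], [-0.991, -0.133, -0.001], [0.001, 0.003, -1.0]]
wrist_force: [-3.2, -0.6, 10.4]
gripper_width: 0.487
gripper_force: 30.0
```

```bash
python3 - <<'E'
from h import *
s=r.sense();print(s['time_s'],s['tcp_pos'],np.array(s['ee_rot']).round(4)[:,2],s['wrist_force'],s['moment'])
t=B(20,-102,0);go([*t[:2],.0345],down(-172.4))
E
```

```text
6.8 [0.48073486 0.11837136 0.03407278] [-0.0024 -0.0012 -1.    ] [-3.23758143 -0.58668667 10.36887643] [-0.02438801  1.23724139 -0.04410382]
xyz [-0.4 -1.  -0.4] ang [ 0.0025 -0.0009  0.001 ]
```

Call:
move_arm:
  series:
    - {"grip":0.8,"xyz":[0,0,-1],"angular":[0,0,0]}
    - {"grip":0.8,"xyz":[0,0,-1],"angular":[0,0,0]}
    - {"grip":0.8,"xyz":[0,0,-1],"angular":[0,0,0]}
    - {"grip":0.8,"xyz":[0,0,-1],"angular":[0,0,0]}
    - {"grip":0.8,"xyz":[0,0,-1],"angular":[0,0,0]}
    - {"grip":0.8,"xyz":[0,0,-20],"angular":[0,0,0]}
    - {"grip":0.8,"xyz":[0,0,-50],"angular":[0,0,0]}
    - {"grip":0.8,"xyz":[40,0,-70],"angular":[0,0,0]}
    - {"grip":0,"xyz":[80,0,-70],"angular":[0,0,0]}
    - {"grip":0,"xyz":[80,0,-70],"angular":[0,0,0]}

```text
time_s: 7.8
tcp_pos: [0.4917, 0.0364, 0.1037]
ee_rot: [[0.128, -0.992, -0.001], [-0.992, -0.128, 0.0], [-0.0, 0.001, -1.0]]
wrist_force: [0.2, 0.2, -1.2]
gripper_width: 0.695
gripper_force: 0.0
```

```bash
python3 - <<'E'
from h import *
s=r.sense();print(s['time_s'],s['tcp_pos'],s['gripper_width'])
t=cap('top');s2=cap('scene')
A=cv2.resize(s2['img'][150:290,220:330],None,fx=4,fy=4,interpolation=cv2.INTER_CUBIC)
Bm=cv2.resize(t['img'][150:240,230:320],None,fx=4,fy=4,interpolation=cv2.INTER_CUBIC)
out=np.zeros((560,800,3),np.uint8);out[:,:440]=A;out[:360,440:]=Bm;cv2.imwrite('pics/p5.png',out[:,:,::-1])
for c,n in((t,'t'),(s2,'s')):
    hsv=cv2.cvtColor(c['img'],cv2.COLOR_RGB2HSV)
    m=cv2.inRange(hsv,(8,150,100),(30,255,255));nl,l,st,ce=cv2.connectedComponentsWithStats(m)
    for i in range(1,nl):
        P=plane(c,*ce[i],.015)
        if st[i,4]>40 and np.hypot(*(P-B(20,-102,15))[:2])<.06: print(n,st[i],(Rb.T@(P-O)*1000).round(1))
E
```

```text
7.8 [0.49173513 0.03644405 0.10366958] 0.6952960904906772
s [289 238  15  15 181] [  15.2 -102.9   15. ]
```

View pics/p5.png

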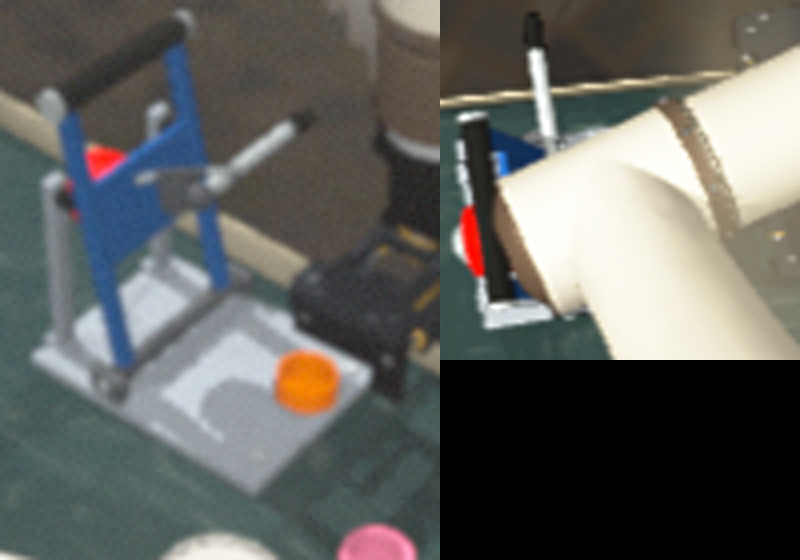

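The cup sits in the pocket (left panel 307,382) and the kickstand is still folded. Next I'll move over the foot with the fingers closed.

```bash
python3 - <<'E'
from h import *
D=down(-172.4)
go(B(*(Rb.T@(np.array(r.sense()['tcp_pos'])-O)*1000)[:2],185),D);go(B(145,-12,180),D)
E
```

```text
xyz [  0.    0.1 -81.9] ang [ 0.0014 -0.     -0.0016]
xyz [-171.2 -125.2  -77.1] ang [ 0.0014 -0.     -0.0016]
```

Call:
move_arm:
  series:
    - {"grip":0,"xyz":[0,0,-40],"angular":[0,0,0]}
    - {"grip":0,"xyz":[0,0,-77],"angular":[0,0,0]}
    - {"grip":0,"xyz":[-30,-30,-77],"angular":[0,0,0]}
    - {"grip":0,"xyz":[-60,-60,-77],"angular":[0,0,0]}
    - {"grip":0,"xyz":[-90,-90,-77],"angular":[0,0,0]}
    - {"grip":0,"xyz":[-120,-110,-77],"angular":[0,0,0]}
    - {"grip":0,"xyz":[-140,-124,-77],"angular":[0,0,0]}
    - {"grip":0,"xyz":[-150,-124,-77],"angular":[0,0,0]}
    - {"grip":0,"xyz":[-150,-124,-77],"angular":[0,0,0]}
    - {"grip":0,"xyz":[-150,-124,-77],"angular":[0,0,0]}

```text
time_s: 8.9
tcp_pos: [0.594, 0.2044, 0.1796]
ee_rot: [[0.133, -0.991, -0.003], [-0.991, -0.133, -0.001], [0.001, 0.003, -1.0]]
wrist_force: [0.6, -0.5, 0.0]
gripper_width: 0.004
gripper_force: 0.0
```

```bash
python3 - <<'E'
from h import *
s=r.sense();print(s['time_s'],(Rb.T@(np.array(s['tcp_pos'])-O)*1000).round(1),s['gripper_width'],s['wrist_force'])
c=cap('wrist');save(c,'w4.png')
hsv=cv2.cvtColor(c['img'],cv2.COLOR_RGB2HSV)
m=cv2.inRange(hsv,(3,150,80),(32,255,255));nl,l,st,ce=cv2.connectedComponentsWithStats(m)
for i in range(1,nl):
    if st[i,4]>150: print(st[i],(Rb.T@(plane(c,*ce[i],.014)-O)*1000).round(1))
go(B(145,-12,180),down(-172.4))
E
```

```text
8.9 [142.6 -32.2 179.6] 0.004089236505602377 [ 0.63535962 -0.46880352  0.01860906]
[ 354   94   49   46 1748] [  17.3 -103.    14. ]
[268 244   6  51 187] [123.3  70.2  14. ]
[  61  304  322   17 4080] [168.1 132.6  14. ]
xyz [-20.6  -2.3  -0.1] ang [ 0.0022 -0.0004  0.0004]
```

View pics/w4.png

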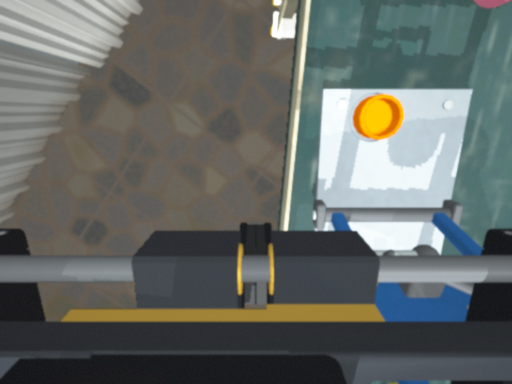

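The cup lies squarely in the pocket at (378,117), hollow side up. The closed fingers are above the foot side of the leg. Next is the push: first to contact, then along the arc.

Call:
move_arm:
  series:
    - {"grip":0,"xyz":[-10,-2,0],"angular":[0,0,0]}
    - {"grip":0,"xyz":[-20,-2,0],"angular":[0,0,0]}
    - {"grip":0,"xyz":[-20,-2,0],"angular":[0,0,0]}
    - {"grip":0,"xyz":[-20,-2,8],"angular":[0,0,0]}
    - {"grip":0,"xyz":[-20,-2,17],"angular":[0,0,0]}
    - {"grip":0,"xyz":[-12,-1,27],"angular":[0,0,0]}
    - {"grip":0,"xyz":[-4,0,34],"angular":[0,0,0]}
    - {"grip":0,"xyz":[4,3,41],"angular":[0,0,0]}
    - {"grip":0,"xyz":[4,3,41],"angular":[0,0,0]}

```text
time_s: 9.85
tcp_pos: [0.5914, 0.1983, 0.1373]
ee_rot: [[0.131, -0.991, -0.005], [-0.991, -0.131, -0.002], [0.001, 0.005, -1.0]]
wrist_force: [0.7, -0.0, 0.2]
gripper_width: 0.009
gripper_force: 0.1
```

```bash
python3 - <<'E'
from h import *
s=r.sense();print(s['time_s'],(Rb.T@(np.array(s['tcp_pos'])-O)*1000).round(1),s['wrist_force'],s['moment'])
c=cap('scene');A=cv2.resize(c['img'][140:270,215:345],None,fx=4,fy=4,interpolation=cv2.INTER_CUBIC);cv2.imwrite('pics/k1.png',A[:,:,::-1])
E
```

```text
9.85 [139.2 -37.9 137.3] [ 0.65719971 -0.03540199  0.21267788] [ 0.11626058 -0.05055238 -0.0476869 ]
```

View pics/k1.png

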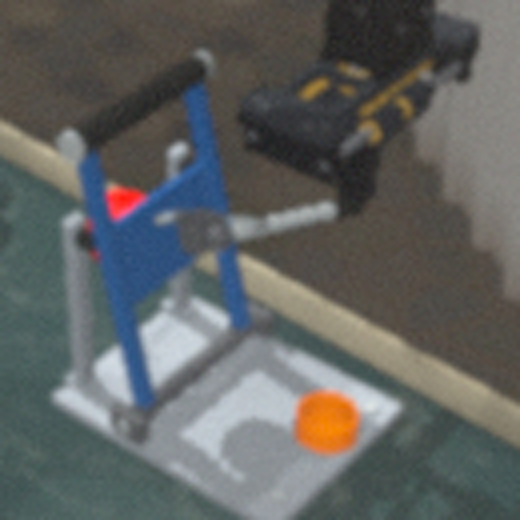

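The scene crop shows the fingertips on the foot at (350,195), the leg already tipped down and the frame still on its posts. I'll continue the arc past centre.

Call:
move_arm:
  series:
    - {"grip":0,"xyz":[6,3,6],"angular":[0,0,0]}
    - {"grip":0,"xyz":[11,6,11],"angular":[0,0,0]}
    - {"grip":0,"xyz":[17,10,16],"angular":[0,0,0]}
    - {"grip":0,"xyz":[22,14,21],"angular":[0,0,0]}
    - {"grip":0,"xyz":[31,25,30],"angular":[0,0,0]}
    - {"grip":0,"xyz":[40,37,37],"angular":[0,0,0]}
    - {"grip":0,"xyz":[46,50,43],"angular":[0,0,0]}
    - {"grip":0,"xyz":[50,58,46],"angular":[0,0,0]}
    - {"grip":0,"xyz":[50,58,46],"angular":[0,0,0]}
    - {"grip":0,"xyz":[50,58,46],"angular":[0,0,0]}

```text
time_s: 10.9
tcp_pos: [0.5421, 0.1431, 0.0935]
ee_rot: [[0.133, -0.991, -0.0], [-0.991, -0.133, 0.0], [-0.0, 0.0, -1.0]]
wrist_force: [1.7, 0.9, 0.5]
gripper_width: 0.003
gripper_force: 0.0
```

```bash
cat >> h.py <<'E'
def rep():
    s=r.sense();print(s['time_s'],'base',(Rb.T@(np.array(s['tcp_pos'])-O)*1000).round(1),'F',np.round(s['wrist_force'],1),'g',round(s['gripper_width'],3),round(s['gripper_force'],1));return s
def dark(c,P,rad=14):
    # centroid of dark pixels near the projection of P
    u,v=proj(c,P);g=cv2.cvtColor(c['img'],cv2.COLOR_RGB2GRAY);x,y=int(u),int(v);w=g[max(0,y-rad):y+rad,max(0,x-rad):x+rad]
    yy,xx=np.where(w<60);return (u.round(1),v.round(1)),(len(xx),(xx.mean()+x-rad).round(1),(yy.mean()+y-rad).round(1)) if len(xx) else 0
E
python3 - <<'E'
from h import *
rep()
c=cap('scene')
def foot(q,th):  # frame angle th, kick angle q
    d=np.array([0,-np.sin(.61),-np.cos(.61)]);p=np.array([20,-30,105])+125*(np.cos(q)*np.array([1,0,0])+np.sin(q)*d)
    a=Ro.from_euler('x',-th).as_matrix()@p;return B(a[0],a[1],a[2]+20)
for q in(.9,1.2,1.57):
    print(q,foot(q,.22).round(3),dark(c,foot(q,.22),6))
E
```

```text
10.9 base [ 83.1 -86.   93.5] F [1.7 0.9 0.5] g 0.003 0.0
0.9 [0.556 0.152 0.063] ((np.float64(306.7), np.float64(213.6)), (105, np.float64(305.6), np.float64(212.0)))
1.2 [0.525 0.135 0.05 ] ((np.float64(304.0), np.float64(224.7)), (2, np.float64(307.5), np.float64(218.0)))
1.57 [0.481 0.122 0.045] ((np.float64(296.4), np.float64(235.6)), (16, np.float64(294.3), np.float64(233.4)))
```

Call:
move_arm:
  series:
    - {"grip":0,"xyz":[0,-10,-45],"angular":[0,0,0]}
    - {"grip":0,"xyz":[0,-10,-90],"angular":[0,0,-0.1]}
    - {"grip":0.5,"xyz":[0,-10,-135],"angular":[0,0,-0.25]}
    - {"grip":1,"xyz":[0,-10,-180],"angular":[0,0,-0.4]}
    - {"grip":1,"xyz":[0,-10,-230],"angular":[0,0,-0.55]}
    - {"grip":1,"xyz":[0,-10,-230],"angular":[0,0,-0.7]}
    - {"grip":1,"xyz":[0,-10,-230],"angular":[0,0,-0.85]}
    - {"grip":1,"xyz":[0,-10,-230],"angular":[0,0,-1.0]}

```text
time_s: 11.75
tcp_pos: [0.5523, 0.1447, 0.324]
ee_rot: [[0.908, -0.418, 0.0], [-0.418, -0.908, 0.001], [-0.0, -0.001, -1.0]]
wrist_force: [0.1, 0.2, -0.2]
gripper_width: 0.464
gripper_force: 0.0
```

```bash
cat >> h.py <<'E'
def foot(q,th):
    d=np.array([0,-np.sin(.61),-np.cos(.61)]);p=np.array([20,-30,105])+125*(np.cos(q)*np.array([1,0,0])+np.sin(q)*d)
    a=Ro.from_euler('x',-th).as_matrix()@p;return B(a[0],a[1],a[2]+20)
def bar(th,l,x=0):   # TCP pose: l mm beyond axis along frame z
    a=Ro.from_euler('x',-th).as_matrix();F=Rb@a
    p=a@np.array([x,0,l]);R=np.stack([F[:,0],-F[:,1],-F[:,2]],1);return B(p[0],p[1],p[2]+20),R
E
python3 - <<'E'
from h import *
import pickle
s0,t0=pickle.load(open('a.pkl','rb'))
rep()
c=cap('scene');t=cap('top')
P=foot(1.57,.22)
print('foot now',dark(c,P,6),'before',dark(s0,P,6));print('top',dark(t,P,6),dark(t0,P,6))
print('folded now',dark(c,foot(0,.22),6),'before',dark(s0,foot(0,.22),6))
T=lambda u,v:(225+(u+.5)/5.3-.5,145+(v+.5)/5.3-.5)
S=lambda u,v:(220+(u+.5)/3.2-.5,145+(v+.5)/3.2-.5)
print('red',(Rb.T@(tri([t0,s0],[T(65,345),S(82,150)])-O)).round(3))
for l in(290,216): go(*bar(.22,l))
print(r.sense()['joints'].round(1))
E
```

```text
11.75 base [ 93.3 -85.8 324. ] F [ 0.1  0.2 -0.2] g 0.464 0.0
foot now ((np.float64(296.4), np.float64(235.6)), (1, np.float64(295.0), np.float64(235.0))) before ((np.float64(296.4), np.float64(235.6)), 0)
top ((np.float64(287.4), np.float64(194.1)), (16, np.float64(286.2), np.float64(193.5))) ((np.float64(287.4), np.float64(194.1)), 0)
folded now ((np.float64(296.5), np.float64(178.4)), 0) before ((np.float64(296.5), np.float64(178.4)), (13, np.float64(295.8), np.float64(180.0)))
red [-0.008  0.064  0.136]
xyz [-159.   -75.2   20.6] ang [-0.2142  0.0632 -0.568 ]
xyz [-150.3  -61.6   92.8] ang [-0.2142  0.0632 -0.568 ]
[ 30.9  14.3   0.1  -0.  -75.9  34. ]
```

```bash
python3 - <<'E'
from h import *
c=cap('scene');t=cap('top')
for k,im in(('s',c),('t',t)):
    u,v=proj(im,foot(1.57,.22)).astype(int);g=im['img'][v-7:v+7,u-7:u+7].astype(int)
    print(k,u,v);print(g.max(2)); 
E
```

```text
s 296 235
[[185 192 181 148 112  95  89  94  92  90  90  91  97 108]
 [185 183 172 139  99  80  91  98  95  91  93  92  90  94]
 [188 163 138 102  72  72  92 111 109  98  95  90  86  90]
 [181 138  93  72  61  65 101 137 154 133 115 100  96  92]
 [173 131  77  62  59  66  90 137 172 177 156 127 108 101]
 [168 139  94  71  62  62  75 107 151 190 193 176 148 127]
 [162 153 126  86  68  60  59  75 113 162 201 211 197 176]
 [169 167 149 115  78  65  65  63  82 138 196 222 222 212]
 [167 168 160 133 100  71  60  57  72 122 184 217 225 225]
 [170 169 170 169 153 114  82  68  87 144 198 213 223 223]
 [178 187 204 220 210 166 134 113 135 191 228 232 226 219]
 [214 226 235 237 232 223 195 183 194 226 240 242 240 233]
 [226 236 238 233 231 231 233 230 232 237 241 241 240 242]
 [229 228 225 225 229 236 238 240 238 240 237 235 236 240]]
t 287 194
[[144 144 145 144 145 145 145 144 144 143 144 143 143 144]
 [138 140 140 136 129 125 129 136 155 142 138 137 138 140]
 [140 140 135 119 141 204 235 241 241 240 232 195 160 139]
 [143 139 136 159 208 234 214 201 188 189 195 214 219 158]
 [140 138 157 202 213 209 213 180 189 221 215 187 207 217]
 [117 108  99 106  89  72  76  67  95 170 222 215 187 186]
 [102 102 105 105  69  39  38  42  48  98 187 234 207 175]
 [117 120 122 118  84  42  40  44  49 111 209 239 228 188]
 [122 121 120 110  68  40  40  46  62 124 212 238 231 203]
 [123 106 105 120 108 107 108 122 160 209 237 237 230 206]
 [178 147 201 241 244 244 242 238 231 238 238 236 229 205]
 [190 167 194 232 237 238 231 229 227 230 236 236 225 202]
 [195 181 134 169 225 227 226 223 223 223 230 235 218 185]
 [196 191 158 137 187 229 215 189 201 208 229 233 193 134]]
```

In both views the foot shows dark over the cup at the predicted down position (scene about 294,232; top about 285,194). So the kickstand is snapped down and the frame is still leaning. Next is the grip bar.

Call:
move_arm:
  series:
    - {"grip":1,"xyz":[-40,-19,5],"angular":[-0.05,0.015,-0.14]}
    - {"grip":1,"xyz":[-80,-38,10],"angular":[-0.1,0.03,-0.28]}
    - {"grip":1,"xyz":[-120,-57,15],"angular":[-0.16,0.045,-0.42]}
    - {"grip":1,"xyz":[-159,-75,20.6],"angular":[-0.2142,0.0632,-0.568]}
    - {"grip":1,"xyz":[-159,-75,20.6],"angular":[-0.2142,0.0632,-0.568]}
    - {"grip":1,"xyz":[-159,-75,20.6],"angular":[-0.2142,0.0632,-0.568]}
    - {"grip":1,"xyz":[-159,-75,20.6],"angular":[-0.2142,0.0632,-0.568]}
    - {"grip":1,"xyz":[-159,-75,20.6],"angular":[-0.2142,0.0632,-0.568]}
    - {"grip":1,"xyz":[-159,-75,20.6],"angular":[-0.2142,0.0632,-0.568]}

```text
time_s: 12.85
tcp_pos: [0.4403, 0.2786, 0.3029]
ee_rot: [[0.992, 0.126, 0.028], [0.129, -0.968, -0.216], [-0.0, 0.218, -0.976]]
wrist_force: [0.2, -0.2, 0.5]
gripper_width: 1.001
gripper_force: 0.0
```

```bash
python3 - <<'E'
from h import *
rep()
for l in(290,216): go(*bar(.22,l))
E
```

```text
12.85 base [1.000e-01 6.170e+01 3.029e+02] F [ 0.2 -0.2  0.5] g 1.001 0.0
xyz [-0.1 -1.5 -0.5] ang [-0.0002  0.001  -0.0029]
xyz [-0.  -1.5 73.5] ang [-0.0002  0.001  -0.0029]
```

Call:
move_arm:
  series:
    - {"grip":1,"xyz":[0,-1,25],"angular":[0,0,-0.003]}
    - {"grip":1,"xyz":[0,-1,50],"angular":[0,0,-0.003]}
    - {"grip":1,"xyz":[0,-1,65],"angular":[0,0,-0.003]}
    - {"grip":1,"xyz":[0,-1,73],"angular":[0,0,-0.003]}
    - {"grip":1,"xyz":[0,-1,73],"angular":[0,0,-0.003]}
    - {"grip":1,"xyz":[0,-1,73],"angular":[0,0,-0.003]}

```text
time_s: 13.45
tcp_pos: [0.4421, 0.2649, 0.2319]
ee_rot: [[0.991, 0.131, 0.029], [0.134, -0.967, -0.216], [-0.0, 0.218, -0.976]]
wrist_force: [-0.2, 0.3, 0.9]
gripper_width: 0.998
gripper_force: 0.0
```

```bash
python3 - <<'E'
from h import *
rep();go(*bar(.22,216))
c=cap('scene');t=cap('top')
# bar end check: dark-bar pixels near predicted bar axis ends
for x in(60,-60):
    P,_=bar(.22,210,x);print(dark(c,P,5),dark(t,P,5))
E
```

```text
13.45 base [1.000e-01 4.790e+01 2.319e+02] F [-0.2  0.3  0.9] g 0.998 0.0
xyz [-0.1  0.5  1.3] ang [-0.0003 -0.0002  0.0022]
((np.float64(264.1), np.float64(156.1)), (73, np.float64(262.5), np.float64(155.5))) ((np.float64(238.3), np.float64(181.2)), (47, np.float64(238.4), np.float64(182.2)))
((np.float64(234.1), np.float64(175.0)), (22, np.float64(236.9), np.float64(171.9))) ((np.float64(245.1), np.float64(224.5)), (44, np.float64(245.4), np.float64(221.6)))
```

Call:
move_arm:
  series:
    - {"grip":0.1,"xyz":[0,0.5,1],"angular":[0,0,0]}
    - {"grip":0.1,"xyz":[0,0.5,1],"angular":[0,0,0]}
    - {"grip":0.1,"xyz":[0,0.5,1],"angular":[0,0,0]}
    - {"grip":0.1,"xyz":[0,0.5,1],"angular":[0,0,0]}
    - {"grip":0.1,"xyz":[0,0.5,1],"angular":[0,0,0]}
    - {"grip":0.1,"xyz":[0,0.5,1],"angular":[0,0,0]}
    - {"grip":0.1,"xyz":[0,0.5,1],"angular":[0,0,0]}
    - {"grip":0.1,"xyz":[0,0.5,1],"angular":[0,0,0]}
    - {"grip":0.1,"xyz":[0,0.5,1],"angular":[0,0,0]}
    - {"grip":0.1,"xyz":[0,0.5,1],"angular":[0,0,0]}

```text
time_s: 14.55
tcp_pos: [0.4416, 0.2642, 0.2302]
ee_rot: [[0.991, 0.132, 0.028], [0.135, -0.967, -0.216], [-0.002, 0.218, -0.976]]
wrist_force: [-0.9, 0.5, 0.3]
gripper_width: 0.218
gripper_force: 30.0
```

Call:
move_arm:
  series:
    - {"grip":0.1,"xyz":[0,0,0],"angular":[0,0,0]}
    - {"grip":0.1,"xyz":[0,0,0],"angular":[0,0,0]}
    - {"grip":0.1,"xyz":[0,0,0],"angular":[0,0,0]}

```text
time_s: 14.85
tcp_pos: [0.4416, 0.2642, 0.2302]
ee_rot: [[0.991, 0.132, 0.028], [0.135, -0.967, -0.217], [-0.002, 0.218, -0.976]]
wrist_force: [-0.8, 1.7, -0.5]
gripper_width: 0.223
gripper_force: 30.0
```

```bash
python3 - <<'E'
from h import *
s=rep();p=Rb.T@(np.array(s['tcp_pos'])-O)*1000;print('lean',np.arctan2(p[1],p[2]-20),'len',np.hypot(p[1],p[2]-20))
L=np.hypot(p[1],p[2]-20)
for th in(.22,.18,.14,.1,.06,.03,.01): go(*bar(th,L,p[0]))
E
```

```text
14.85 base [ -0.6  47.3 230.2] F [-0.8  1.7 -0.5] g 0.223 30.0
lean 0.2211041022040474 len 215.46934707299442
xyz [-0.   0.2 -0. ] ang [0.0001 0.0009 0.0032]
xyz [-0.   8.9  0.2] ang [0.0401 0.0009 0.0032]
xyz [-0.1 17.5  0.7] ang [0.0801 0.001  0.0031]
xyz [-0.1 26.   1.6] ang [0.1201 0.0011 0.0031]
xyz [-0.1 34.6  2.8] ang [0.1601 0.0011 0.0031]
xyz [-0.1 40.9  3.9] ang [0.1901 0.0012 0.0031]
xyz [-0.1 45.2  4.7] ang [0.2101 0.0012 0.0031]
```

Gripped at 19–20 mm width with 30 N, and the lean reads 0.221, as expected. Next I'll bring the frame upright along the arc.

Call:
move_arm:
  series:
    - {"grip":0.1,"xyz":[0,4.5,0.1],"angular":[0.02,0,0]}
    - {"grip":0.1,"xyz":[0,9,0.2],"angular":[0.04,0,0]}
    - {"grip":0.1,"xyz":[0,13,0.5],"angular":[0.06,0,0]}
    - {"grip":0.1,"xyz":[0,17.5,0.7],"angular":[0.08,0,0]}
    - {"grip":0.1,"xyz":[0,22,1.1],"angular":[0.1,0,0]}
    - {"grip":0.1,"xyz":[0,26,1.6],"angular":[0.12,0,0]}
    - {"grip":0.1,"xyz":[0,30.5,2.2],"angular":[0.14,0,0]}
    - {"grip":0.1,"xyz":[0,34.6,2.8],"angular":[0.16,0,0]}
    - {"grip":0.1,"xyz":[0,34.6,2.8],"angular":[0.16,0,0]}

```text
time_s: 15.75
tcp_pos: [0.4462, 0.229, 0.2351]
ee_rot: [[0.991, 0.134, 0.006], [0.134, -0.989, -0.059], [-0.002, 0.06, -0.998]]
wrist_force: [-0.1, 0.1, -1.8]
gripper_width: 0.22
gripper_force: 30.0
```

```bash
python3 - <<'E'
from h import *
s=rep();p=Rb.T@(np.array(s['tcp_pos'])-O)*1000;print('lean',np.arctan2(p[1],p[2]-20),'len',np.hypot(p[1],p[2]-20))
L=np.hypot(p[1],p[2]-20)
for th in(.03,.01): go(*bar(th,215.5,p[0]))
E
```

```text
15.75 base [ -0.6  11.8 235.1] F [-0.1  0.1 -1.8] g 0.22 30.0
lean 0.05476016234738551 len 215.4204112263128
xyz [-0.   5.3  0. ] ang [0.0297 0.0018 0.0016]
xyz [-0.   9.6  0.2] ang [0.0497 0.0018 0.0016]
```

Call:
move_arm:
  series:
    - {"grip":0.1,"xyz":[0,3,0],"angular":[0.015,0,0]}
    - {"grip":0.1,"xyz":[0,6,0.1],"angular":[0.03,0,0]}
    - {"grip":0.1,"xyz":[0,9,0.2],"angular":[0.045,0,0]}
    - {"grip":0.1,"xyz":[0,10,0.2],"angular":[0.05,0,0]}
    - {"grip":0.1,"xyz":[0,10,0.2],"angular":[0.05,0,0]}
    - {"grip":0.1,"xyz":[0,10,0.2],"angular":[0.05,0,0]}
    - {"grip":0.1,"xyz":[0,10,0.2],"angular":[0.05,0,0]}
    - {"grip":0.1,"xyz":[0,10,0.2],"angular":[0.05,0,0]}

```text
time_s: 16.55
tcp_pos: [0.4475, 0.2201, 0.2354]
ee_rot: [[0.991, 0.135, -0.001], [0.135, -0.991, -0.011], [-0.002, 0.011, -1.0]]
wrist_force: [-0.2, -0.2, -1.6]
gripper_width: 0.216
gripper_force: 30.0
```

```bash
python3 - <<'E'
from h import *
s=rep();p=Rb.T@(np.array(s['tcp_pos'])-O)*1000;print('lean',np.arctan2(p[1],p[2]-20),'len',np.hypot(p[1],p[2]-20))
c=cap('scene');t=cap('top')
for k,im in(('s',c),('t',t)):
    u,v=proj(im,foot(1.57,0)).astype(int);print(k,proj(im,foot(1.57,0)).round(1),'cup rim centre',proj(im,B(20,-102,25)).round(1),'origin',u-9,v-9);print(im['img'][v-9:v+9,u-9:u+9].max(2))
    hsv=cv2.cvtColor(im['img'],cv2.COLOR_RGB2HSV);m=cv2.inRange(hsv,(5,150,100),(30,255,255));nl,l,st,ce=cv2.connectedComponentsWithStats(m)
    for i in range(1,nl):
        if st[i,4]>40 and np.hypot(*(ce[i]-[u,v]))<25: print(st[i],ce[i].round(1))
E
```

```text
16.55 base [ -0.6   2.8 235.4] F [-0.2 -0.2 -1.6] g 0.216 30.0
lean 0.01315668683579836 len 215.40718695717695
s [297.  242.1] cup rim centre [297.1 241.5] origin 287 233
[[171 170 167 175 185 189 190 201 216 225 226 221 203 179 152 129 110 100]
 [173 169 167 169 180 187 187 187 196 219 226 227 226 218 199 177 155 127]
 [177 174 172 168 176 180 174 157 161 197 224 229 226 225 224 217 202 178]
 [179 176 172 164 154 153 137 114 116 162 202 221 225 226 228 227 225 215]
 [195 182 173 163 139 113  92  74  77 116 177 222 227 221 226 225 225 224]
 [216 199 192 209 203 143  82  61  63  98 174 230 240 235 227 223 224 226]
 [227 221 236 252 253 199  96  67  63  82 144 207 240 245 240 234 227 225]
 [228 231 249 255 252 205 120  74  60  68  98 165 224 241 244 242 239 224]
 [231 240 252 251 238 206 147  89  63  66  82 123 188 229 239 243 241 231]
 [229 241 251 243 225 215 180 118  71  64  69  96 160 221 233 235 240 231]
 [231 231 244 236 227 230 219 162  96  70  73 107 169 223 230 231 236 226]
 [225 218 231 236 240 243 242 213 158 122 119 155 207 233 232 234 238 228]
 [219 199 222 241 248 250 251
[... 1168 characters left out ...]
 60  60  60  63  65  65]
 [128 131 130 131 121  74  53  54  57  55  57  58  59  61  62  63  66  65]
 [133 134 133 133 124  93  57  54  56  56  57  59  59  62  63  63  65  65]
 [147 148 141 131 161 164  65  54  56  57  58  59  61  62  63  64  66  67]
 [212 214 201 205 255 255 132  55  57  56  58  59  61  61  63  75  95  91]
 [216 218 214 197 247 255 159  59  56  58  58  60  61  63  64  74  96  94]
 [219 220 222 204 179 215 108  56  57  58  59  60  62  63  63  66  71  70]
 [217 216 210 170 108 103  59  55  58  58  60  60  62  62  65  64  67  67]
 [106  85  82  70  58  55  54  56  56  58  60  62  60  61  66  66  66  67]
 [ 53  48  49  50  56  61  56  57  58  58  60  62  64  81 107  93  68  66]]
```

The lean is about 0.013 rad. In the scene view the foot ends at about (296,243), inside the cup rim (columns 289–304), and the wrist load is small. Handing in.

```bash
python3 -c "
from h import *
rep();print(r.finish_job())"
```

```text
16.65 base [ -0.6   2.8 235.4] F [ 0.1  0.7 -1.5] g 0.219 30.0
the job is handed in; nothing more can be done
None
```

The job is handed in, with no verdict returned: by my measurements the cup is in the pocket, the kickstand is down with its foot inside the cup, and the frame is held upright at about 0.01 rad with 30 N on the grip bar.

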